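# Set the curing lamp's attenuator by clicks

## Task

Set the intensity of the spot-curing lamp for the next bonding job: with the fingertips, push the lever on its sloping panel all the way back to its shut end (the end with the red stud), then push it the other way counting the clicks from there, and leave it resting in the third click. Do not let it run past the third click at any moment, only push the lever and never pinch it, and leave everything else on the bench where it is.

Things in the scene. Friction and masses are not known exactly. Their poses are not given: they have to be found in the camera images.
- lamp: Spot-curing lamp, fixed: beige housing 240 (x) by 240 (y) by 160 mm high, upright. Origin: centre of its underside. x to the rear, y along the lever's slot towards the open end, z up. Top flat at z 160 for x -20 to 120 mm; in front a panel slopes down at 19 deg to z 125 at x -120. A light rod, amber disc and curing nest reach forward to x -260, below z 95 mm.
- attenuator (a joint): Lever position along its slot, m: 0 shut, growing to the lamp's +y (broad end of the white wedge); rigid stops at -0.0005 and 0.0605. Seats every 0.012 (0 to 0.060): first click from shut 0.012, third 0.036. Leaving a seat takes about 5 N, falling to none 6 to 7 mm on, where the lever jumps ahead into the next seat and stays. Starts at 0.008 to 0.028, mostly seated at 0.012 or 0.024.
- knob (a point): Centre of the lever's knob: orange top and core, a black rubber pad on each flank; 14 mm wide along the slot, 22 mm across, 28 mm tall. It stands square to the sloping panel, centre 31 mm off it, on a thin blade. At lever value q mm it lies at lamp x -80, y -30 + q, z 172 mm. Flanks are upright planes facing lamp -y and +y; nothing else stands over 5 mm proud of the panel.
- shut_end (a point): Head of the red stud (11 mm wide, 4 mm high) in the sloping panel, 25 mm beyond the knob's middle when the lever is fully shut; it marks the slot's shut end, at lamp x -71, y -55, z 146 mm.
- pad_shut: The knob's rubber pad on its shut-end side (lamp -y), moving with the lever: push it to move the lever towards open. Origin: the lever's foot at panel level, the same point for both pads.
- pad_open: The knob's rubber pad on its open-end side (lamp +y), moving with the lever: push it to move the lever towards shut. Origin as for the other pad. Fingers pressing on both pads at once count as pinching.
- glue: Bystander: amber adhesive bottle, 42 mm diameter, 115 mm tall, standing on the bench to the left (+y) of the lamp. Origin: centre of its underside.
- meter: Bystander: blue light meter 55 x 105 x 20 mm lying loose on the flat rear part of the lamp's top. Origin: centre of its underside.
- cup: Bystander: small white cup of lilac caps, 64 mm diameter, 50 mm tall, on the bench to the right (-y) and front of the lamp. Origin: centre of its underside.
- tote: Bystander: white tote of connectors 170 x 240 x 85 mm at the left of the bench. Origin: centre of its underside.
- carton: Bystander: orange box 70 x 100 x 50 mm at the right of the bench. Origin: centre of its underside.
- squeeze_bottle: Bystander: white squeeze bottle with red nozzle, 60 mm diameter, 155 mm tall, at the right of the bench. Origin: centre of its underside.
- pallet: Bystander: aluminium pallet 90 x 130 x 14 mm with lilac and white connectors standing 18 mm out of it, at the right of the bench. Origin: centre of its underside.
- spatula: Bystander: spatula 170 mm long lying on the bench at the lamp's front left. Origin: under its middle.

How it is judged:
By the outcome, as a careful person would: the job done as asked, in the order asked, and still so for the second after the job is handed in, with the robot touching nothing.
It also fails if it takes over 59 s, if anything falls off the work surface, if the arm or the gripper's body presses on something with over 40 N, if the wrist force passes 120 N, or if a joint passes its speed limit or range.

## Robot

A 6-joint arm with a two-finger parallel gripper is mounted at the origin on the work surface. World frame = base frame: x ahead of the robot, y to its left, z up, the work surface at z = 0. Lengths are in m, angles in rad, forces in N, time in s.
With the tool pointing down it reaches from about 0.25 to 0.85 m from the base axis. Payload 12.5 kg.
Tool frame: the origin (TCP) lies at the very end of the fingers, on their centre line; the grasp point (between the pads) lies 19 mm behind it; z points along the fingers, y is the direction in which the jaws open and shut (so a half turn about z gives the same grasp; the last joint's range is limited). The gripper opens to 93 mm and grips with 3 to 60 N. Pads are 15 mm wide; open, the fingers measure 128 mm over their backs; the gripper's body (75 mm by 188 mm) begins 65 mm behind the grasp point.
Start: joints at [-1.419, 0.351, 1.652, -0, 1.139, -0.085], TCP at [0.129, -0.535, 0.219] pointing down, gripper open.
Joint ranges: [-2.75, 2.75], [-0.79, 2.1], [0.01, 2.65], [-1.57, 4.71], [0.07, 3.14], [-2.87, 2.87]. Speed limits (rad/s): [2.22, 2.22, 2.79, 3.14, 3.14, 3.14].

## Interface

Orientations are given as a unit quaternion [w, x, y, z].
In Python, from plant import telemetry, get_image, camera_params, robot gives the robot as it stands.
- The arm moves only by the shell command python3 -m inch 'ROWS' [FORCE]. ROWS is JSON, a list of rows, each an object of numbers: "tx", "ty", "tz": the shift along the tool's x, y, z in m; "wx", "wy", "wz": the turn, a rotation vector about the tool's x, y, z in degrees; "fingers": the opening, from 0 (shut) to 1 (fully open). A call has 1 to 10 rows; each row shifts and turns the commanded pose from where the row before left it, along the tool's axes as they then stand; what a row does not reach is not made up. A row lasts 1/12 s, in which the tool goes at most 41.7 mm and 7.16 degrees, less where a joint would pass 70% of its speed; a pose out of reach is approached as far as the arm can. A call with a gripper value outside its range is refused whole. The fingers move at their own pace and stop on an object; FORCE is the grip in N (left out, the last holds). Time passes only in rows, so rows that do not move let the fingers close. It gives the time, the measured TCP pose, the force and the opening at its end, in the units of the state.
- telemetry.state(): the state, without advancing time (a new reading comes with each control period).
- get_image(name): name is "scene" or "top" or "wrist"; returns (picture, depth): 480x640x3 uint8, blue, green, red; 480x640 float32, m along the optical axis (not along the pixel's ray), 0 where there is no reading.
- camera_params(name): a dict with "fx", "fy", "cx", "cy" (pixels), "world_to_cam" (4x4, takes a point from world to camera coordinates); the wrist camera has in their place "tool_from_camera" (4x4, takes a point from camera to tool coordinates, whose origin is the TCP and whose axes are the flange's). Camera axes: x right, y down, z forward; pixel columns grow to the right and rows downward; lengths in m; the calibration is good to about 2 mm. A picture is of the moment at which its call begins: read the wrist's pose just before it. camera_params takes no time and is no camera call.
- robot.finish_job(): hands the job in, once; it reports no verdict.
The state is a dict: "time_s": time; "joints": joint angles; "qvel": joint speeds; "joint_torque": joint torques, N m; "tcp_pos": TCP position; "tcp_rot": TCP orientation; "wrist_force": force on the tool from outside, world axes, zero at the start; "moment": the same for the moment, N m; "finger_gap": opening from 0.0 (shut) to 1.0 (fully open).
Only numpy, scipy, OpenCV 4.12 (cv2) and the standard library are available. Lean on these libraries where they do the work, as an engineer would, in place of code of your own. Each camera call takes 0.05 s, during which the arm holds its last target.

## Working session

There is one attempt and no reset: what is moved stays moved. The work goes in short steps, Python scripts to look and compute and a shell command to move; the robot and the scene stay as the last step left them, time stands still between calls to the robot, and variables do not carry over. Pictures are saved under pics/ and viewed, and the job is handed in when it is done.

```bash
ls; mkdir -p pics; cat > h.py <<'E'
import numpy as np, cv2
from plant import telemetry, get_image, camera_params, robot
def ray(c,u,v):
    W=np.linalg.inv(np.array(c["world_to_cam"])); d=np.array([(u-c["cx"])/c["fx"],(v-c["cy"])/c["fy"],1.])
    return W[:3,3],W[:3,:3]@d
def pt(c,u,v,z):
    o,d=ray(c,u,v); return o+d*z
E
python3 - <<'E'
from h import *
print(telemetry.state())
for n in("scene","top"):
    i,d=get_image(n); cv2.imwrite(f"pics/{n}0.png",i); np.save(f"pics/{n}0.npy",d); print(n,camera_params(n))
E
```

```text
pics
{'time_s': 0.0, 'joints': array([-1.41855763e+00,  3.51255226e-01,  1.65242960e+00, -8.68279758e-06,
        1.13908193e+00, -8.46008092e-02]), 'qvel': array([-0.00067888, -0.0001673 ,  0.0001121 ,  0.00136846, -0.00200866,
       -0.00171321]), 'joint_torque': array([-6.94054652e-04, -4.97322285e+01, -2.85257381e+01,  6.99113309e-02,
        2.57550093e-02, -1.11789234e-04]), 'tcp_pos': array([ 0.12901727, -0.53429967,  0.21808893]), 'tcp_rot': array([-5.86579307e-04,  9.92996185e-01,  1.18144963e-01, -2.37893225e-05]), 'wrist_force': array([-0.20873171, -0.22491089,  0.20977977]), 'moment': array([-0.00477046,  0.0366892 , -0.01770161]), 'finger_gap': 0.9977217816369515}
scene {'fx': 530.4104703578797, 'fy': 530.4104703578797, 'cx': 319.8277916168873, 'cy': 237.11949539983254, 'world_to_cam': array([[-0.33654885,  0.94161195, -0.01009046,  0.15979389],
       [ 0.50815266,  0.17258051, -0.84379905, -0.17431541],
       [-0.79278985, -0.28910709, -0.53656439,  1.88237549],
       [ 0.        ,  0.        ,  0.        ,  1.        ]])}
top {'fx': 576.660647108063, 'fy': 576.660647108063, 'cx': 311.9212183940008, 'cy': 246.51733782459513, 'world_to_cam': array([[ 1.86620588e-02, -9.99825742e-01,  4.61853001e-04,
         2.76703981e-02],
       [-9.98808728e-01, -1.86639028e-02, -4.50864121e-02,
         5.41222622e-01],
       [ 4.50871755e-02,  3.80102467e-04, -9.98982984e-01,
         1.53036671e+00],
       [ 0.00000000e+00,  0.00000000e+00,  0.00000000e+00,
         1.00000000e+00]])}
```

View pics/scene0.png

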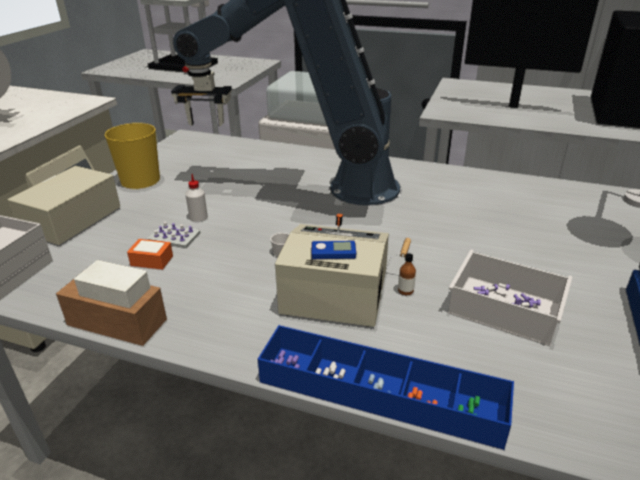

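View pics/top0.png

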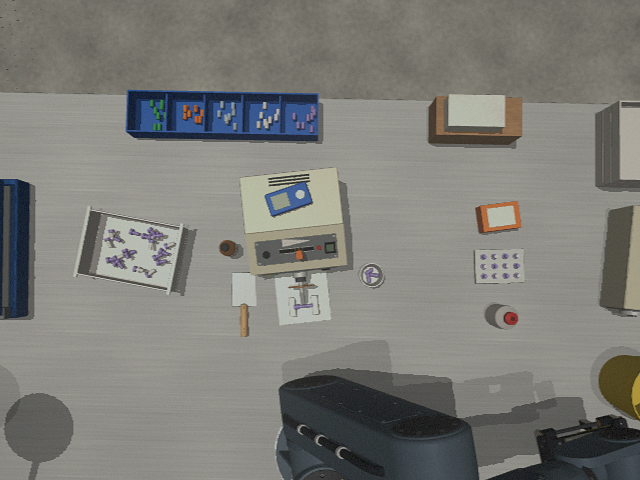

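The scene view shows the lamp at about (333,275) with the orange knob at (339,218). In the top view the knob is near (299,255), the red stud near (330,247) and the lamp housing spans (240-352, 168-275). Next I'll measure these.

```bash
python3 - <<'E'
from h import *
ct,cs=camera_params("top"),camera_params("scene")
for n,c in(("top",ct),("scene",cs)):
    i=cv2.imread(f"pics/{n}0.png"); d=np.load(f"pics/{n}0.npy"); h=cv2.cvtColor(i,cv2.COLOR_BGR2HSV)
    m=((h[...,0]<15)|(h[...,0]>172))&(h[...,1]>150)&(h[...,2]>90)
    k,l,s,ce=cv2.connectedComponentsWithStats(m.astype(np.uint8))
    for j in range(1,k):
        if s[j,4]>=4 and 240<ce[j][0]<420 and 180<ce[j][1]<300:
            u,v=ce[j]; z=np.median(d[l==j]); print(n,s[j],ce[j].round(1),z.round(3),pt(c,u,v,z).round(4), [h[int(v),int(u)]])
    if n=="top":
        # flat top plane beige by depth
        vv,uu=np.mgrid[0:480,0:640]; W=np.linalg.inv(c["world_to_cam"])
        P=np.stack([(uu-c["cx"])/c["fx"]*d,(vv-c["cy"])/c["fy"]*d,d],-1)@W[:3,:3].T+W[:3,3]
        sel=(uu>225)&(uu<365)&(vv>150)&(vv<290)
        t=(sel&(P[...,2]>.11)&(P[...,2]<.19)).astype(np.uint8)
        q=P[t>0]
        r=cv2.minAreaRect((q[:,:2]*1000).astype(np.float32)); print(r, np.array(cv2.boxPoints(r)).round(0).tolist())
        f=sel&(abs(P[...,2]-.16)<.004); print("ztop",np.median(P[f][:,2]))
    cr=i[160:290,230:370] if n=="top" else i[190:330,260:420]
    cv2.imwrite(f"pics/{n}0c.png",cv2.resize(cr,None,fx=4,fy=4,interpolation=2))
E
```

```text
top [317 246   4   4  12] [318.5 247.5] 1.407 [0.5324 0.0216 0.1471] [array([  2, 175, 146], dtype=uint8)]
top [296 251   6   8  43] [298.8 254.3] 1.368 [0.5137 0.0685 0.1858] [array([ 10, 182, 177], dtype=uint8)]
((593.4329833984375, 112.75592041015625), (240.62344360351562, 294.2539367675781), 7.2059102058410645) [[456.0, 244.0], [493.0, -48.0], [731.0, -18.0], [694.0, 274.0]]
ztop 0.15977075458705992
scene [337 214   6  11  28] [338.8 217.1] 1.349 [0.5232 0.0706 0.1834] [array([  9, 193, 120], dtype=uint8)]
scene [401 263  14  13 125] [407.8 269. ] 1.332 [0.545  0.2607 0.0801] [array([ 12, 171, 133], dtype=uint8)]
```

View pics/top0c.png

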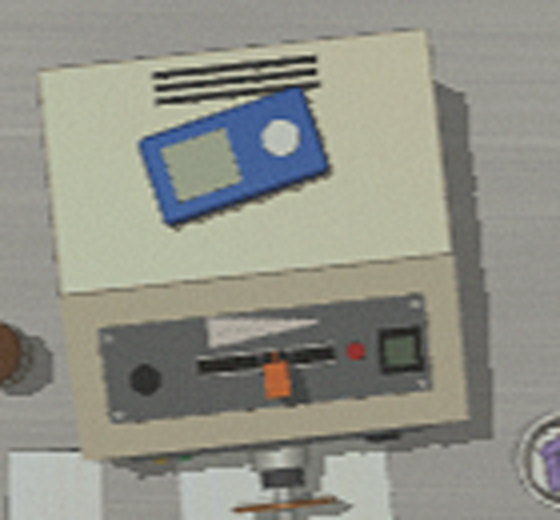

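The enlarged top view shows the knob at crop (277,378), the red stud at (357,351), and the slot running (197,367)-(335,352). The broad end of the white wedge is on the left. I'll work out the lamp frame from the flat-top corners.

```bash
cat >> h.py <<'E'
def onz(c,u,v,z):
    o,d=ray(c,u,v); return o+d*(z-o[2])/d[2]
E
python3 - <<'E'
from h import *
c=camera_params("top"); f=lambda u,v,z:onz(c,230+u/4-.375,160+v/4-.375,z)
RL,RR,FL,FR=[f(*p,.16)[:2] for p in((38,72),(428,30),(62,295),(452,252))]
print(RL,RR,FL,FR, np.linalg.norm(RL-RR),np.linalg.norm(RL-FL))
y1=RL-RR;y2=FL-FR;x1=RL-FL;x2=RR-FR
for a,o in((y1,90),(y2,90),(x1,0),(x2,0)): print(np.degrees(np.arctan2(a[1],a[0]))-o)
ang=np.degrees(np.mean([np.arctan2(a[1],a[0])-np.radians(o) for a,o in((y1,90),(y2,90),(x1,0),(x2,0))]))
R=np.array([[np.cos(np.radians(ang)),-np.sin(np.radians(ang))],[np.sin(np.radians(ang)),np.cos(np.radians(ang))]])
cen=(RL+RR+FL+FR)/4; org=cen-R@[.05,0]; print("yaw",ang,"org",org)
st=f(357,351,.146)[:2]; print("stud",st,"from org: ",R.T@(st-org), "exp -.071,-.055")
kt=f(277,373,.185)[:2]; print("knobtop lamp",R.T@(kt-org))
s=telemetry.state(); print(s['tcp_rot'])
E
```

```text
[0.69828063 0.21781071] [ 0.72843691 -0.01878414] [0.5627617  0.19998157] [ 0.59327153 -0.03558636] 0.23850896574389185 0.1366867159752849
7.263727990561435
7.37964176743769
7.494903925900778
7.086005685205765
yaw 7.3060698422764165 org [0.59609364 0.08449696]
stud [0.53279346 0.02069922] from org:  [-0.07089938 -0.0552299 ] exp -.071,-.055
knobtop lamp [-0.08037184 -0.00593628]
[-5.09709585e-04  9.92998310e-01  1.18127458e-01 -3.04615814e-05]
```

The lamp frame fits well: the stud lands within 0.3 mm of its stated place. Yaw is 7.3° and the knob sits at q of about 24 mm. I'll straddle the knob with the open fingers, spread along the lever's slot, so only one finger can ever touch it. First come the lift, the turn and the traverse.

```bash
python3 -m inch '[{"tz":-0.03,"wz":3.1},{"tz":-0.03,"wz":3.17},{"tx":0.023,"ty":-0.0275},{"tx":0.023,"ty":-0.0275},{"tx":0.023,"ty":-0.0275},{"tx":0.023,"ty":-0.0275},{"tx":0.023,"ty":-0.0275},{"tx":0.023,"ty":-0.0275},{"tx":0.023,"ty":-0.0275},{"tx":0.023,"ty":-0.0275}]'
python3 -m inch '[{"tx":0.023,"ty":-0.0275},{"tx":0.023,"ty":-0.0275},{"tx":0.023,"ty":-0.0275},{"tx":0.023,"ty":-0.0275},{"tx":0.023,"ty":-0.0275},{"tx":0.023,"ty":-0.0275},{"tx":0.023,"ty":-0.0275},{"tx":0.023,"ty":-0.0275},{"tx":0,"ty":0}]'
cat >> h.py <<'E'
a=np.radians(7.306); R=np.array([[np.cos(a),-np.sin(a)],[np.sin(a),np.cos(a)]]); ORG=np.array([.59609,.0845])
def rep():
    from scipy.spatial.transform import Rotation as Ro
    s=telemetry.state(); p=s['tcp_pos']; q=s['tcp_rot']; M=Ro.from_quat([q[1],q[2],q[3],q[0]]).as_matrix()
    f=s['wrist_force']
    print("t",round(s['time_s'],2),"lamp mm",(1000*(R.T@(p[:2]-ORG))).round(1),"z",round(p[2]*1e3,1),"F lamp",(R.T@f[:2]).round(1),round(f[2],1),"gap",round(s['finger_gap'],3),"toolx",M[:,0].round(3),"z",M[:,2].round(3),"yaw",round(np.degrees(np.arctan2(M[1,0],M[0,0])),2))
    return s,p,M
E
python3 -c "from h import *;rep()"
```

```text
t 0.1 lamp mm [-542.  -554.4] z 218.2 F lamp [0.6 0.3] -0.2 gap 1.001 toolx [0.972 0.235 0.   ] z [-0.     0.001 -1.   ] yaw 13.57invalid input
invalid input
```

```bash
python3 -m inch '[{"tx":0,"ty":0,"tz":-0.03,"wx":0,"wy":0,"wz":3.1,"fingers":1}]'; python3 -c "from h import *;rep()"
```

```text
time_s: 0.18
tcp_pos: [0.1286, -0.5322, 0.244]
tcp_rot: [-0.005, 0.996, 0.092, -0.0]
wrist_force: [0.1, -0.5, -1.5]
finger_gap: 1.0
t 0.18 lamp mm [-542.1 -552.3] z 244.0 F lamp [ 0.1 -0.5] -1.5 gap 1.0 toolx [0.983 0.182 0.   ] z [-0.001  0.009 -1.   ] yaw 10.5
```

```bash
python3 -m inch '[{"tz":-0.03,"wz":3.17,"fingers":1}]'; python3 -m inch '[{"tx":0,"ty":0,"tz":-0.03,"wx":0,"wy":0,"wz":3.17}]'; python3 -c "from h import *;rep()"
```

```text
t 0.18 lamp mm [-542.1 -552.3] z 244.0 F lamp [ 0.1 -0.5] -1.5 gap 1.0 toolx [0.983 0.182 0.   ] z [-0.001  0.009 -1.   ] yaw 10.5invalid input
invalid input
```

Every key has to be given in each row.

```bash
python3 -m inch '[{"tx":0,"ty":0,"tz":-0.03,"wx":0,"wy":0,"wz":3.17,"fingers":1},{"tx":0.023,"ty":-0.0275,"tz":0,"wx":0,"wy":0,"wz":0,"fingers":1},{"tx":0.023,"ty":-0.0275,"tz":0,"wx":0,"wy":0,"wz":0,"fingers":1},{"tx":0.023,"ty":-0.0275,"tz":0,"wx":0,"wy":0,"wz":0,"fingers":1},{"tx":0.023,"ty":-0.0275,"tz":0,"wx":0,"wy":0,"wz":0,"fingers":1},{"tx":0.023,"ty":-0.0275,"tz":0,"wx":0,"wy":0,"wz":0,"fingers":1},{"tx":0.023,"ty":-0.0275,"tz":0,"wx":0,"wy":0,"wz":0,"fingers":1},{"tx":0.023,"ty":-0.0275,"tz":0,"wx":0,"wy":0,"wz":0,"fingers":1}]'; python3 -c "from h import *;rep()"
```

```text
time_s: 0.85
tcp_pos: [0.2647, -0.3216, 0.2785]
tcp_rot: [-0.0, 0.998, 0.063, -0.0]
wrist_force: [1.2, -0.2, 0.1]
finger_gap: 0.999
t 0.85 lamp mm [-380.3 -360.6] z 278.5 F lamp [ 1.2 -0.4] 0.1 gap 0.999 toolx [ 0.992  0.127 -0.   ] z [-0.  0. -1.] yaw 7.28
```

```bash
python3 -m inch '[{"tx":0.023,"ty":-0.0275,"tz":0,"wx":0,"wy":0,"wz":0,"fingers":1},{"tx":0.023,"ty":-0.0275,"tz":0,"wx":0,"wy":0,"wz":0,"fingers":1},{"tx":0.023,"ty":-0.0275,"tz":0,"wx":0,"wy":0,"wz":0,"fingers":1},{"tx":0.023,"ty":-0.0275,"tz":0,"wx":0,"wy":0,"wz":0,"fingers":1},{"tx":0.023,"ty":-0.0275,"tz":0,"wx":0,"wy":0,"wz":0,"fingers":1},{"tx":0.023,"ty":-0.0275,"tz":0,"wx":0,"wy":0,"wz":0,"fingers":1},{"tx":0.023,"ty":-0.0275,"tz":0,"wx":0,"wy":0,"wz":0,"fingers":1},{"tx":0.023,"ty":-0.0275,"tz":0,"wx":0,"wy":0,"wz":0,"fingers":1},{"tx":0.02,"ty":-0.0275,"tz":0,"wx":0,"wy":0,"wz":0,"fingers":1},{"tx":0,"ty":0,"tz":0,"wx":0,"wy":0,"wz":0,"fingers":1}]'; python3 -c "from h import *;rep()"
```

```text
time_s: 1.68
tcp_pos: [0.4368, -0.0479, 0.2784]
tcp_rot: [-0.001, 0.998, 0.066, 0.0]
wrist_force: [0.8, 0.1, -0.2]
finger_gap: 1.0
t 1.68 lamp mm [-174.8 -111.1] z 278.4 F lamp [ 0.8 -0. ] -0.2 gap 1.0 toolx [0.991 0.131 0.   ] z [ 0.     0.001 -1.   ] yaw 7.51
```

```bash
python3 -m inch '[{"tx":0.023,"ty":-0.0262,"tz":0,"wx":0,"wy":0,"wz":0.1,"fingers":1},{"tx":0.024,"ty":-0.0262,"tz":0,"wx":0,"wy":0,"wz":0,"fingers":1},{"tx":0.024,"ty":-0.0262,"tz":0,"wx":0,"wy":0,"wz":0,"fingers":1},{"tx":0.024,"ty":-0.0262,"tz":0,"wx":0,"wy":0,"wz":0,"fingers":1},{"tx":0,"ty":0,"tz":0,"wx":0,"wy":0,"wz":0,"fingers":1},{"tx":0,"ty":0,"tz":0,"wx":0,"wy":0,"wz":0,"fingers":1}]'; python3 - <<'E'
from h import *
s,p,M=rep()
i,d=get_image("wrist"); cv2.imwrite("pics/w1.png",i); c=camera_params("wrist"); print(c)
h=cv2.cvtColor(i,cv2.COLOR_BGR2HSV); T=np.array(c["tool_from_camera"])
m=((h[...,0]<15)|(h[...,0]>172))&(h[...,1]>150)&(h[...,2]>90)
k,l,st,ce=cv2.connectedComponentsWithStats(m.astype(np.uint8))
for j in range(1,k):
    if st[j,4]>=30:
        u,v=ce[j]; z=np.median(d[l==j]); P=M@(T[:3,:3]@(np.array([(u-c["cx"])/c["fx"],(v-c["cy"])/c["fy"],1])*z)+T[:3,3])+p
        print(st[j],ce[j].round(1),z.round(3),"lamp",(R.T@(P[:2]-ORG)).round(4),P[2].round(4))
E
```

```text
time_s: 2.18
tcp_pos: [0.5163, 0.0647, 0.2779]
tcp_rot: [0.0, 0.998, 0.064, -0.001]
wrist_force: [-0.7, 0.4, -0.2]
finger_gap: 1.003
t 2.18 lamp mm [-81.6  -9.5] z 277.9 F lamp [-0.6  0.5] -0.2 gap 1.003 toolx [ 0.992  0.127 -0.001] z [-0.001 -0.    -1.   ] yaw 7.32
{'fx': 356.53056455908774, 'fy': 356.53056455908774, 'cx': 316.46186956266496, 'cy': 241.1412067333449, 'tool_from_camera': array([[-1.41406302e-03, -9.67931876e-01, -2.51208844e-01,
         6.94337040e-02],
       [ 9.99998995e-01, -1.39532222e-03, -2.52716982e-04,
        -7.94419601e-04],
       [-1.05904459e-04, -2.51208948e-01,  9.67932876e-01,
        -1.66328213e-01],
       [ 0.00000000e+00,  0.00000000e+00,  0.00000000e+00,
         1.00000000e+00]])}
[115 159  22  11 150] [125.1 164.1] 0.356 lamp [-0.0272  0.1824] 0.0802
[363 213  12  12 115] [368.6 218.5] 0.301 lamp [-0.0696 -0.0527] 0.1477
[309 217   4  16  63] [310.5 224.6] 0.275 lamp [-0.0691 -0.004 ] 0.1749
[302 234  18  25 413] [310.5 245.6] 0.267 lamp [-0.0826 -0.0041] 0.1868
[279 286  51   8 107] [304. 291.] 0.38 lamp [-0.1595  0.0048] 0.0895
```

View pics/w1.png

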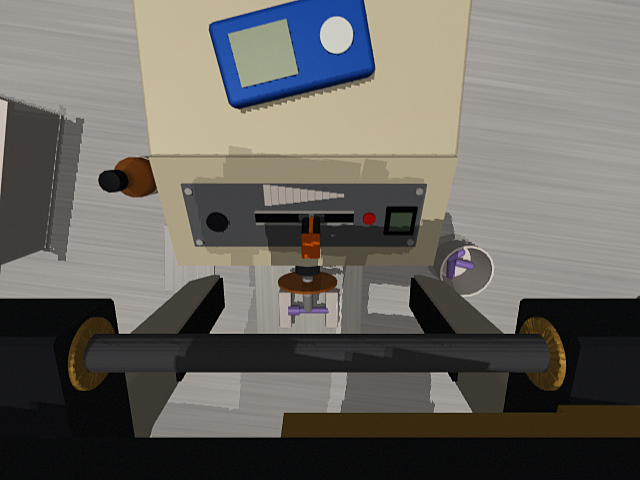

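The wrist view shows the stud at (369,218) and the knob top at (310,246). They are 48.6 mm apart along the slot, so q is about 24 mm, meaning the second seat. The fingers straddle the knob with clearance. Descending.

```bash
python3 -m inch '[{"tx":0.003,"ty":0,"tz":0.03,"wx":0,"wy":0,"wz":0,"fingers":1},{"tx":0,"ty":-0.003,"tz":0.03,"wx":0,"wy":0,"wz":0,"fingers":1},{"tx":0,"ty":0,"tz":0.03,"wx":0,"wy":0,"wz":0,"fingers":1},{"tx":0,"ty":0,"tz":0.025,"wx":0,"wy":0,"wz":0,"fingers":1},{"tx":0,"ty":0,"tz":0,"wx":0,"wy":0,"wz":0,"fingers":1},{"tx":0,"ty":0,"tz":0,"wx":0,"wy":0,"wz":0,"fingers":1}]'; python3 - <<'E'
from h import *
s,p,M=rep()
i,d=get_image("wrist"); cv2.imwrite("pics/w2.png",i)
E
```

```text
time_s: 2.73
tcp_pos: [0.5182, 0.0664, 0.1637]
tcp_rot: [0.0, 0.998, 0.062, -0.001]
wrist_force: [-0.1, -0.2, 0.4]
finger_gap: 1.002
t 2.73 lamp mm [-79.6  -8.1] z 163.7 F lamp [-0.1 -0.2] 0.4 gap 1.002 toolx [ 0.992  0.124 -0.002] z [-0.002 -0.    -1.   ] yaw 7.13
```

View pics/w2.png

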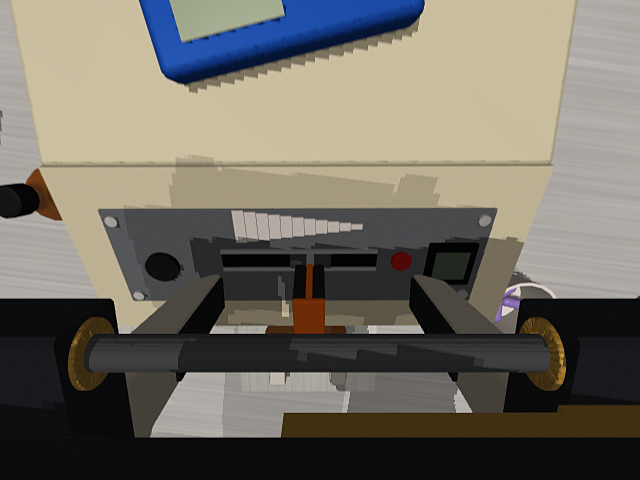

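The knob at (308,290) stands midway between the fingertips at u of about 215 and 420. I'll move towards shut so the left finger approaches pad_open. Contact should come after about 37 mm.

```bash
python3 -m inch '[{"tx":0,"ty":0.008,"tz":0,"wx":0,"wy":0,"wz":-0.1,"fingers":1},{"tx":0,"ty":0.008,"tz":0,"wx":0,"wy":0,"wz":-0.1,"fingers":1},{"tx":0,"ty":0.008,"tz":0,"wx":0,"wy":0,"wz":0,"fingers":1},{"tx":0,"ty":0.006,"tz":0,"wx":0,"wy":0,"wz":0,"fingers":1},{"tx":0,"ty":0.003,"tz":0,"wx":0,"wy":0,"wz":0,"fingers":1},{"tx":0,"ty":0,"tz":0,"wx":0,"wy":0,"wz":0,"fingers":1}]'; python3 -c "from h import *;rep()"
python3 -m inch '[{"tx":0,"ty":0.001,"tz":0,"wx":0,"wy":0,"wz":0,"fingers":1},{"tx":0,"ty":0.001,"tz":0,"wx":0,"wy":0,"wz":0,"fingers":1},{"tx":0,"ty":0.001,"tz":0,"wx":0,"wy":0,"wz":0,"fingers":1},{"tx":0,"ty":0.001,"tz":0,"wx":0,"wy":0,"wz":0,"fingers":1},{"tx":0,"ty":0,"tz":0,"wx":0,"wy":0,"wz":0,"fingers":1}]'; python3 -c "from h import *;rep()"
```

```text
time_s: 3.28
tcp_pos: [0.5233, 0.0338, 0.1638]
tcp_rot: [0.0, 0.998, 0.064, 0.0]
wrist_force: [0.8, 0.7, 0.1]
finger_gap: 0.998
t 3.28 lamp mm [-78.7 -41. ] z 163.8 F lamp [0.9 0.6] 0.1 gap 0.998 toolx [0.992 0.128 0.   ] z [ 0. -0. -1.] yaw 7.34
time_s: 3.7
tcp_pos: [0.5236, 0.0308, 0.1636]
tcp_rot: [-0.0, 0.998, 0.065, -0.0]
wrist_force: [-0.1, -0.1, -1.0]
finger_gap: 1.001
t 3.7 lamp mm [-78.8 -44.1] z 163.6 F lamp [-0.1 -0.1] -1.0 gap 1.001 toolx [ 0.992  0.129 -0.   ] z [-0.  0. -1.] yaw 7.41
```

```bash
python3 -m inch '[{"tx":0,"ty":0.001,"tz":0,"wx":0,"wy":0,"wz":0,"fingers":1},{"tx":0,"ty":0.001,"tz":0,"wx":0,"wy":0,"wz":0,"fingers":1},{"tx":0,"ty":0,"tz":0,"wx":0,"wy":0,"wz":0,"fingers":1}]'; python3 -c "from h import *;rep()"
python3 -m inch '[{"tx":0,"ty":0.001,"tz":0,"wx":0,"wy":0,"wz":0,"fingers":1},{"tx":0,"ty":0,"tz":0,"wx":0,"wy":0,"wz":0,"fingers":1}]'; python3 -c "from h import *;rep()"
python3 -m inch '[{"tx":0,"ty":0.001,"tz":0,"wx":0,"wy":0,"wz":0,"fingers":1},{"tx":0,"ty":0,"tz":0,"wx":0,"wy":0,"wz":0,"fingers":1}]'; python3 -c "from h import *;rep()"
python3 -m inch '[{"tx":0,"ty":0.001,"tz":0,"wx":0,"wy":0,"wz":0,"fingers":1},{"tx":0,"ty":0,"tz":0,"wx":0,"wy":0,"wz":0,"fingers":1}]'; python3 -c "from h import *;rep()"
```

```text
time_s: 3.95
tcp_pos: [0.5238, 0.0291, 0.1636]
tcp_rot: [-0.0, 0.998, 0.065, -0.0]
wrist_force: [-0.5, 3.7, 1.0]
finger_gap: 0.997
t 3.95 lamp mm [-78.8 -45.7] z 163.6 F lamp [-0.   3.8] 1.0 gap 0.997 toolx [ 0.992  0.129 -0.   ] z [-0.     0.001 -1.   ] yaw 7.4
time_s: 4.12
tcp_pos: [0.524, 0.0277, 0.1636]
tcp_rot: [0.0, 0.998, 0.065, -0.0]
wrist_force: [-0.1, 2.4, 0.7]
finger_gap: 0.999
t 4.12 lamp mm [-78.7 -47.2] z 163.6 F lamp [0.2 2.4] 0.7 gap 0.999 toolx [ 0.992  0.129 -0.   ] z [-0. -0. -1.] yaw 7.41
time_s: 4.28
tcp_pos: [0.5241, 0.0265, 0.1636]
tcp_rot: [0.0, 0.998, 0.065, -0.0]
wrist_force: [-0.2, 1.3, 0.9]
finger_gap: 1.002
t 4.28 lamp mm [-78.8 -48.4] z 163.6 F lamp [-0.   1.4] 0.9 gap 1.002 toolx [ 0.992  0.129 -0.   ] z [ 0. -0. -1.] yaw 7.4
time_s: 4.45
tcp_pos: [0.5243, 0.0254, 0.1637]
tcp_rot: [0.0, 0.998, 0.065, 0.0]
wrist_force: [-0.1, 0.1, -0.7]
finger_gap: 1.004
t 4.45 lamp mm [-78.7 -49.4] z 163.7 F lamp [-0.1  0.1] -0.7 gap 1.004 toolx [0.992 0.129 0.   ] z [ 0. -0. -1.] yaw 7.4
```

Contact came at TCP y of about -45.3, as predicted. The force peaked and then fell away. Continuing towards shut.

```bash
python3 -m inch '[{"tx":0,"ty":0.0015,"tz":0,"wx":0,"wy":0,"wz":0,"fingers":1},{"tx":0,"ty":0.0015,"tz":0,"wx":0,"wy":0,"wz":0,"fingers":1},{"tx":0,"ty":0.0015,"tz":0,"wx":0,"wy":0,"wz":0,"fingers":1},{"tx":0,"ty":0.0015,"tz":0,"wx":0,"wy":0,"wz":0,"fingers":1},{"tx":0,"ty":0.0015,"tz":0,"wx":0,"wy":0,"wz":0,"fingers":1},{"tx":0,"ty":0,"tz":0,"wx":0,"wy":0,"wz":0,"fingers":1}]'; python3 -c "from h import *;rep()"
python3 -m inch '[{"tx":0,"ty":0.0015,"tz":0,"wx":0,"wy":0,"wz":0,"fingers":1},{"tx":0,"ty":0.0015,"tz":0,"wx":0,"wy":0,"wz":0,"fingers":1},{"tx":0,"ty":0,"tz":0,"wx":0,"wy":0,"wz":0,"fingers":1}]'; python3 -c "from h import *;rep()"
python3 -m inch '[{"tx":0,"ty":0.0015,"tz":0,"wx":0,"wy":0,"wz":0,"fingers":1},{"tx":0,"ty":0.0015,"tz":0,"wx":0,"wy":0,"wz":0,"fingers":1},{"tx":0,"ty":0.0015,"tz":0,"wx":0,"wy":0,"wz":0,"fingers":1},{"tx":0,"ty":0,"tz":0,"wx":0,"wy":0,"wz":0,"fingers":1}]'; python3 -c "from h import *;rep()"
```

```text
time_s: 4.95
tcp_pos: [0.5252, 0.0184, 0.1636]
tcp_rot: [-0.0, 0.998, 0.064, -0.0]
wrist_force: [-0.7, 3.2, 0.3]
finger_gap: 1.001
t 4.95 lamp mm [-78.7 -56.5] z 163.6 F lamp [-0.3  3.3] 0.3 gap 1.001 toolx [0.992 0.128 0.   ] z [-0.     0.001 -1.   ] yaw 7.38
time_s: 5.2
tcp_pos: [0.5256, 0.0152, 0.1637]
tcp_rot: [0.0, 0.998, 0.065, 0.0]
wrist_force: [0.5, 0.8, -0.0]
finger_gap: 0.998
t 5.2 lamp mm [-78.7 -59.7] z 163.7 F lamp [0.6 0.7] -0.0 gap 0.998 toolx [0.992 0.129 0.   ] z [ 0. -0. -1.] yaw 7.4
time_s: 5.53
tcp_pos: [0.5263, 0.0104, 0.1636]
tcp_rot: [0.0, 0.998, 0.064, 0.0]
wrist_force: [-0.5, 0.2, 0.1]
finger_gap: 0.996
t 5.53 lamp mm [-78.7 -64.6] z 163.6 F lamp [-0.4  0.2] 0.1 gap 0.996 toolx [0.992 0.129 0.   ] z [ 0. -0. -1.] yaw 7.39
```

```bash
python3 -m inch '[{"tx":0,"ty":0.0015,"tz":0,"wx":0,"wy":0,"wz":0,"fingers":1},{"tx":0,"ty":0.0015,"tz":0,"wx":0,"wy":0,"wz":0,"fingers":1},{"tx":0,"ty":0.001,"tz":0,"wx":0,"wy":0,"wz":0,"fingers":1},{"tx":0,"ty":0,"tz":0,"wx":0,"wy":0,"wz":0,"fingers":1}]'; python3 -c "from h import *;rep()"
python3 -m inch '[{"tx":0,"ty":0.0007,"tz":0,"wx":0,"wy":0,"wz":0,"fingers":1},{"tx":0,"ty":0,"tz":0,"wx":0,"wy":0,"wz":0,"fingers":1}]'; python3 -c "from h import *;rep()"
python3 -m inch '[{"tx":0,"ty":0.0007,"tz":0,"wx":0,"wy":0,"wz":0,"fingers":1},{"tx":0,"ty":0,"tz":0,"wx":0,"wy":0,"wz":0,"fingers":1}]'; python3 -c "from h import *;rep()"

```

```text
time_s: 5.87
tcp_pos: [0.5267, 0.0069, 0.1636]
tcp_rot: [-0.0, 0.998, 0.064, -0.0]
wrist_force: [-0.1, 1.1, 0.5]
finger_gap: 1.001
t 5.87 lamp mm [-78.7 -68.2] z 163.6 F lamp [0.1 1.1] 0.5 gap 1.001 toolx [ 0.992  0.129 -0.   ] z [-0.  0. -1.] yaw 7.38
time_s: 6.03
tcp_pos: [0.5267, 0.0065, 0.1636]
tcp_rot: [-0.0, 0.998, 0.064, -0.0]
wrist_force: [-0.9, 2.9, -0.4]
finger_gap: 1.001
t 6.03 lamp mm [-78.7 -68.5] z 163.6 F lamp [-0.5  3. ] -0.4 gap 1.001 toolx [ 0.992  0.129 -0.   ] z [-0.     0.001 -1.   ] yaw 7.39
time_s: 6.2
tcp_pos: [0.5267, 0.0063, 0.1636]
tcp_rot: [-0.001, 0.998, 0.064, -0.0]
wrist_force: [0.2, 7.2, -0.5]
finger_gap: 0.996
t 6.2 lamp mm [-78.8 -68.7] z 163.6 F lamp [1.1 7.1] -0.5 gap 0.996 toolx [ 0.992  0.129 -0.   ] z [-0.     0.001 -1.   ] yaw 7.39
```

```bash
python3 -m inch '[{"tx":0,"ty":0.001,"tz":0,"wx":0,"wy":0,"wz":0,"fingers":1},{"tx":0,"ty":0,"tz":0,"wx":0,"wy":0,"wz":0,"fingers":1}]'; python3 -c "from h import *;rep()"
python3 -m inch '[{"tx":0,"ty":0.001,"tz":0,"wx":0,"wy":0,"wz":0,"fingers":1},{"tx":0,"ty":0,"tz":0,"wx":0,"wy":0,"wz":0,"fingers":1}]'; python3 -c "
from h import *;rep()
i,d=get_image('wrist'); cv2.imwrite('pics/w3.png',i)"

```

```text
time_s: 6.37
tcp_pos: [0.5267, 0.0062, 0.1635]
tcp_rot: [-0.002, 0.998, 0.064, -0.0]
wrist_force: [-1.1, 13.8, 0.0]
finger_gap: 0.999
t 6.37 lamp mm [-78.8 -68.9] z 163.5 F lamp [ 0.7 13.8] 0.0 gap 0.999 toolx [ 0.992  0.128 -0.   ] z [-0.001  0.003 -1.   ] yaw 7.37
time_s: 6.53
tcp_pos: [0.5267, 0.006, 0.1634]
tcp_rot: [-0.002, 0.998, 0.064, -0.0]
wrist_force: [-0.7, 18.8, 0.8]
finger_gap: 0.998
t 6.53 lamp mm [-78.8 -69. ] z 163.4 F lamp [ 1.7 18.7] 0.8 gap 0.998 toolx [ 0.992  0.128 -0.   ] z [-0.001  0.005 -1.   ] yaw 7.36
```

View pics/w3.png

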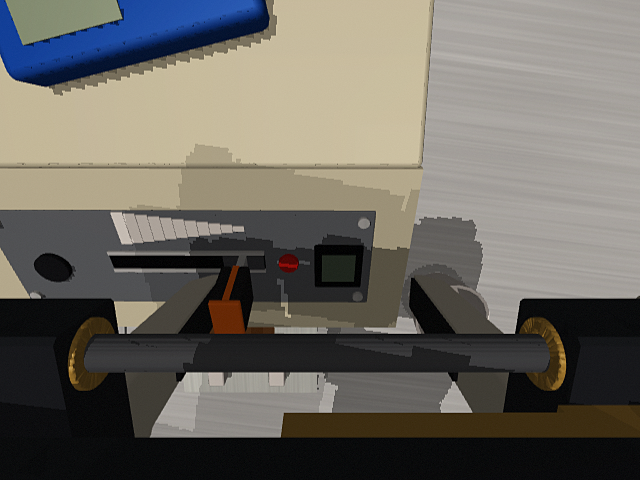

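The knob, at (225,310), is against the left finger by the stud at (288,263). Force rises to 19 N with no movement, so it is hard against the shut stop. Now I back off and bring the other finger to pad_shut, where contact should come at TCP y of about +10.

```bash
python3 -m inch '[{"tx":0,"ty":-0.004,"tz":0,"wx":0,"wy":0,"wz":0,"fingers":1},{"tx":0,"ty":-0.01,"tz":0,"wx":0,"wy":0,"wz":0,"fingers":1},{"tx":0,"ty":-0.01,"tz":0,"wx":0,"wy":0,"wz":0,"fingers":1},{"tx":0,"ty":-0.01,"tz":0,"wx":0,"wy":0,"wz":0,"fingers":1},{"tx":0,"ty":-0.01,"tz":0,"wx":0,"wy":0,"wz":0,"fingers":1},{"tx":0,"ty":-0.01,"tz":0,"wx":0,"wy":0,"wz":0,"fingers":1},{"tx":0,"ty":-0.01,"tz":0,"wx":0,"wy":0,"wz":0,"fingers":1},{"tx":0,"ty":-0.007,"tz":0,"wx":0,"wy":0,"wz":0,"fingers":1},{"tx":0,"ty":-0.003,"tz":0,"wx":0,"wy":0,"wz":0,"fingers":1},{"tx":0,"ty":0,"tz":0,"wx":0,"wy":0,"wz":0,"fingers":1}]'; python3 -c "
from h import *;rep()
i,d=get_image('wrist'); cv2.imwrite('pics/w4.png',i)"
```

```text
time_s: 7.42
tcp_pos: [0.5175, 0.0776, 0.1636]
tcp_rot: [0.0, 0.998, 0.065, 0.0]
wrist_force: [0.4, -0.5, -0.4]
finger_gap: 1.0
t 7.42 lamp mm [-78.8   3.2] z 163.6 F lamp [ 0.3 -0.5] -0.4 gap 1.0 toolx [0.992 0.13  0.   ] z [ 0. -0. -1.] yaw 7.45
```

View pics/w4.png

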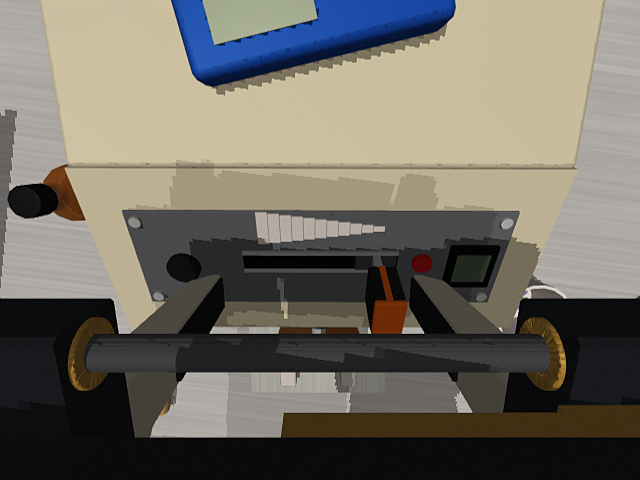

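The lever stayed at its shut end: the knob is at (385,300), beside the stud at (421,263). The right finger is just short of it. Pushing slowly now.

```bash
python3 -m inch '[{"tx":0,"ty":-0.002,"tz":0,"wx":0,"wy":0,"wz":0,"fingers":1},{"tx":0,"ty":-0.002,"tz":0,"wx":0,"wy":0,"wz":0,"fingers":1},{"tx":0,"ty":-0.001,"tz":0,"wx":0,"wy":0,"wz":0,"fingers":1},{"tx":0,"ty":0,"tz":0,"wx":0,"wy":0,"wz":0,"fingers":1}]'; python3 -c "from h import *;rep()"
for k in 1; do :; done
python3 -m inch '[{"tx":0,"ty":-0.001,"tz":0,"wx":0,"wy":0,"wz":0,"fingers":1},{"tx":0,"ty":0,"tz":0,"wx":0,"wy":0,"wz":0,"fingers":1}]'; python3 -c "from h import *;rep()"
python3 -m inch '[{"tx":0,"ty":-0.001,"tz":0,"wx":0,"wy":0,"wz":0,"fingers":1},{"tx":0,"ty":0,"tz":0,"wx":0,"wy":0,"wz":0,"fingers":1}]'; python3 -c "from h import *;rep()"
python3 -m inch '[{"tx":0,"ty":-0.001,"tz":0,"wx":0,"wy":0,"wz":0,"fingers":1},{"tx":0,"ty":0,"tz":0,"wx":0,"wy":0,"wz":0,"fingers":1}]'; python3 -c "from h import *;rep()"
python3 -m inch '[{"tx":0,"ty":-0.001,"tz":0,"wx":0,"wy":0,"wz":0,"fingers":1},{"tx":0,"ty":0,"tz":0,"wx":0,"wy":0,"wz":0,"fingers":1}]'; python3 -c "from h import *;rep()"
```

```text
time_s: 7.8
tcp_pos: [0.517, 0.0819, 0.1637]
tcp_rot: [-0.0, 0.998, 0.064, 0.0]
wrist_force: [0.4, -0.0, -0.5]
finger_gap: 1.001
t 7.8 lamp mm [-78.8   7.5] z 163.7 F lamp [ 0.4 -0.1] -0.5 gap 1.001 toolx [0.992 0.129 0.   ] z [ 0.  0. -1.] yaw 7.39
time_s: 7.97
tcp_pos: [0.5168, 0.0829, 0.1636]
tcp_rot: [-0.0, 0.998, 0.064, -0.0]
wrist_force: [-0.5, -0.5, -0.8]
finger_gap: 1.0
t 7.97 lamp mm [-78.9   8.5] z 163.6 F lamp [-0.5 -0.5] -0.8 gap 1.0 toolx [ 0.992  0.129 -0.   ] z [-0. -0. -1.] yaw 7.39
time_s: 8.13
tcp_pos: [0.5167, 0.084, 0.1637]
tcp_rot: [-0.0, 0.998, 0.065, 0.0]
wrist_force: [0.2, -0.0, -0.8]
finger_gap: 0.994
t 8.13 lamp mm [-78.8   9.6] z 163.7 F lamp [ 0.2 -0. ] -0.8 gap 0.994 toolx [0.992 0.129 0.   ] z [ 0.  0. -1.] yaw 7.4
time_s: 8.3
tcp_pos: [0.5166, 0.085, 0.1636]
tcp_rot: [-0.0, 0.998, 0.065, 0.0]
wrist_force: [-0.9, 0.2, -0.5]
finger_gap: 1.0
t 8.3 lamp mm [-78.8  10.6] z 163.6 F lamp [-0.9  0.4] -0.5 gap 1.0 toolx [0.992 0.129 0.   ] z [ 0.  0. -1.] yaw 7.4
time_s: 8.47
tcp_pos: [0.5165, 0.0857, 0.1636]
tcp_rot: [0.0, 0.998, 0.065, 0.0]
wrist_force: [-1.1, -2.5, 0.1]
finger_gap: 0.998
t 8.47 lamp mm [-78.8  11.3] z 163.6 F lamp [-1.4 -2.4] 0.1 gap 0.998 toolx [0.992 0.129 0.   ] z [ 0.    -0.001 -1.   ] yaw 7.41
```

Contact at TCP y of about 10.9 for q=0. Now the first click.

```bash
python3 -m inch '[{"tx":0,"ty":-0.001,"tz":0,"wx":0,"wy":0,"wz":0,"fingers":1},{"tx":0,"ty":-0.001,"tz":0,"wx":0,"wy":0,"wz":0,"fingers":1},{"tx":0,"ty":0,"tz":0,"wx":0,"wy":0,"wz":0,"fingers":1}]'; python3 -c "from h import *;rep()"
python3 -m inch '[{"tx":0,"ty":-0.001,"tz":0,"wx":0,"wy":0,"wz":0,"fingers":1},{"tx":0,"ty":-0.001,"tz":0,"wx":0,"wy":0,"wz":0,"fingers":1},{"tx":0,"ty":0,"tz":0,"wx":0,"wy":0,"wz":0,"fingers":1}]'; python3 -c "from h import *;rep()"
python3 -m inch '[{"tx":0,"ty":-0.001,"tz":0,"wx":0,"wy":0,"wz":0,"fingers":1},{"tx":0,"ty":-0.001,"tz":0,"wx":0,"wy":0,"wz":0,"fingers":1},{"tx":0,"ty":0,"tz":0,"wx":0,"wy":0,"wz":0,"fingers":1}]'; python3 -c "from h import *;rep()"
python3 -m inch '[{"tx":0,"ty":-0.001,"tz":0,"wx":0,"wy":0,"wz":0,"fingers":1},{"tx":0,"ty":0,"tz":0,"wx":0,"wy":0,"wz":0,"fingers":1}]'; python3 -c "
from h import *;rep()
i,d=get_image('wrist'); cv2.imwrite('pics/w5.png',i)"
```

```text
time_s: 8.72
tcp_pos: [0.5162, 0.0877, 0.1636]
tcp_rot: [0.0, 0.998, 0.064, -0.0]
wrist_force: [0.3, -1.8, -0.5]
finger_gap: 1.002
t 8.72 lamp mm [-78.8  13.4] z 163.6 F lamp [ 0.  -1.8] -0.5 gap 1.002 toolx [ 0.992  0.129 -0.   ] z [-0. -0. -1.] yaw 7.4
time_s: 8.97
tcp_pos: [0.5159, 0.0902, 0.1636]
tcp_rot: [-0.0, 0.998, 0.064, 0.0]
wrist_force: [0.1, 0.4, -1.0]
finger_gap: 0.997
t 8.97 lamp mm [-78.8  15.8] z 163.6 F lamp [0.1 0.4] -1.0 gap 0.997 toolx [0.992 0.129 0.   ] z [-0.  0. -1.] yaw 7.39
time_s: 9.22
tcp_pos: [0.5156, 0.0922, 0.1636]
tcp_rot: [-0.0, 0.998, 0.065, -0.0]
wrist_force: [-0.5, -0.2, 0.5]
finger_gap: 0.998
t 9.22 lamp mm [-78.9  17.9] z 163.6 F lamp [-0.5 -0.2] 0.5 gap 0.998 toolx [ 0.992  0.129 -0.   ] z [-0.  0. -1.] yaw 7.41
time_s: 9.38
tcp_pos: [0.5155, 0.0931, 0.1636]
tcp_rot: [-0.0, 0.998, 0.065, -0.0]
wrist_force: [0.5, 0.7, 1.1]
finger_gap: 0.999
t 9.38 lamp mm [-78.8  18.7] z 163.6 F lamp [0.6 0.7] 1.1 gap 0.999 toolx [0.992 0.129 0.   ] z [-0.  0. -1.] yaw 7.4
```

View pics/w5.png

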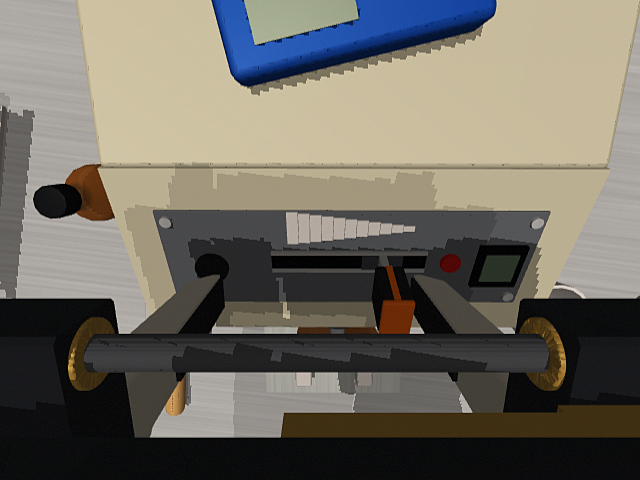

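The stud has moved away to (450,263) while the knob is at (393,300) with a gap to the finger. That puts the lever about 12 mm further on, so the first click is made. Now the second: contact around 22.9, click by about 29.8.

```bash
python3 -m inch '[{"tx":0,"ty":-0.001,"tz":0,"wx":0,"wy":0,"wz":0,"fingers":1},{"tx":0,"ty":-0.001,"tz":0,"wx":0,"wy":0,"wz":0,"fingers":1},{"tx":0,"ty":-0.001,"tz":0,"wx":0,"wy":0,"wz":0,"fingers":1},{"tx":0,"ty":-0.001,"tz":0,"wx":0,"wy":0,"wz":0,"fingers":1},{"tx":0,"ty":-0.001,"tz":0,"wx":0,"wy":0,"wz":0,"fingers":1},{"tx":0,"ty":0,"tz":0,"wx":0,"wy":0,"wz":0,"fingers":1}]'; python3 -c "from h import *;rep()"
python3 -m inch '[{"tx":0,"ty":-0.001,"tz":0,"wx":0,"wy":0,"wz":0,"fingers":1},{"tx":0,"ty":-0.001,"tz":0,"wx":0,"wy":0,"wz":0,"fingers":1},{"tx":0,"ty":-0.001,"tz":0,"wx":0,"wy":0,"wz":0,"fingers":1},{"tx":0,"ty":0,"tz":0,"wx":0,"wy":0,"wz":0,"fingers":1}]'; python3 -c "from h import *;rep()"
python3 -m inch '[{"tx":0,"ty":-0.001,"tz":0,"wx":0,"wy":0,"wz":0,"fingers":1},{"tx":0,"ty":-0.001,"tz":0,"wx":0,"wy":0,"wz":0,"fingers":1},{"tx":0,"ty":-0.001,"tz":0,"wx":0,"wy":0,"wz":0,"fingers":1},{"tx":0,"ty":-0.001,"tz":0,"wx":0,"wy":0,"wz":0,"fingers":1},{"tx":0,"ty":0,"tz":0,"wx":0,"wy":0,"wz":0,"fingers":1}]'; python3 -c "
from h import *;rep()
i,d=get_image('wrist'); cv2.imwrite('pics/w6.png',i)"
```

```text
time_s: 9.93
tcp_pos: [0.5149, 0.0976, 0.1636]
tcp_rot: [0.0, 0.998, 0.065, -0.0]
wrist_force: [0.3, -2.4, 0.0]
finger_gap: 1.001
t 9.93 lamp mm [-78.9  23.3] z 163.6 F lamp [-0.  -2.4] 0.0 gap 1.001 toolx [ 0.992  0.129 -0.   ] z [-0.    -0.001 -1.   ] yaw 7.41
time_s: 10.27
tcp_pos: [0.5145, 0.1008, 0.1637]
tcp_rot: [-0.0, 0.998, 0.064, 0.0]
wrist_force: [-0.8, -0.5, 0.0]
finger_gap: 1.001
t 10.27 lamp mm [-78.8  26.6] z 163.7 F lamp [-0.9 -0.4] 0.0 gap 1.001 toolx [0.992 0.129 0.   ] z [ 0.  0. -1.] yaw 7.39
time_s: 10.68
tcp_pos: [0.5139, 0.1051, 0.1636]
tcp_rot: [-0.0, 0.998, 0.065, -0.0]
wrist_force: [0.1, 0.1, 1.2]
finger_gap: 0.999
t 10.68 lamp mm [-78.9  30.9] z 163.6 F lamp [0.1 0.1] 1.2 gap 0.999 toolx [ 0.992  0.129 -0.   ] z [-0.  0. -1.] yaw 7.4
```

View pics/w6.png

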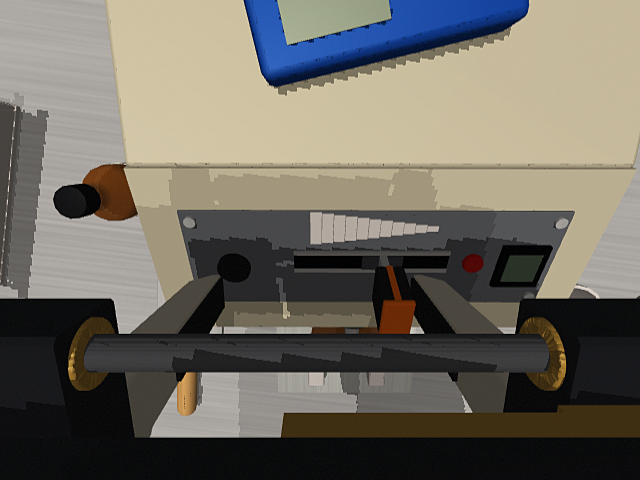

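The knob is at (394,300) and the stud at (473,263), with a gap to the finger, so the lever is at the second click (24 mm). Now the third, stopping at TCP y of about 42.5.

```bash
python3 -m inch '[{"tx":0,"ty":-0.001,"tz":0,"wx":0,"wy":0,"wz":0,"fingers":1},{"tx":0,"ty":-0.001,"tz":0,"wx":0,"wy":0,"wz":0,"fingers":1},{"tx":0,"ty":-0.001,"tz":0,"wx":0,"wy":0,"wz":0,"fingers":1},{"tx":0,"ty":-0.001,"tz":0,"wx":0,"wy":0,"wz":0,"fingers":1},{"tx":0,"ty":-0.001,"tz":0,"wx":0,"wy":0,"wz":0,"fingers":1},{"tx":0,"ty":0,"tz":0,"wx":0,"wy":0,"wz":0,"fingers":1}]'; python3 -c "from h import *;rep()"
python3 -m inch '[{"tx":0,"ty":-0.001,"tz":0,"wx":0,"wy":0,"wz":0,"fingers":1},{"tx":0,"ty":-0.001,"tz":0,"wx":0,"wy":0,"wz":0,"fingers":1},{"tx":0,"ty":-0.001,"tz":0,"wx":0,"wy":0,"wz":0,"fingers":1},{"tx":0,"ty":0,"tz":0,"wx":0,"wy":0,"wz":0,"fingers":1}]'; python3 -c "from h import *;rep()"
python3 -m inch '[{"tx":0,"ty":-0.001,"tz":0,"wx":0,"wy":0,"wz":0,"fingers":1},{"tx":0,"ty":-0.001,"tz":0,"wx":0,"wy":0,"wz":0,"fingers":1},{"tx":0,"ty":-0.001,"tz":0,"wx":0,"wy":0,"wz":0,"fingers":1},{"tx":0,"ty":0,"tz":0,"wx":0,"wy":0,"wz":0,"fingers":1}]'; python3 -c "
from h import *;rep()
i,d=get_image('wrist'); cv2.imwrite('pics/w7.png',i)"
```

```text
time_s: 11.23
tcp_pos: [0.5133, 0.1095, 0.1636]
tcp_rot: [0.0, 0.998, 0.065, -0.0]
wrist_force: [0.5, -2.5, 0.9]
finger_gap: 1.0
t 11.23 lamp mm [-78.9  35.3] z 163.6 F lamp [ 0.2 -2.5] 0.9 gap 1.0 toolx [ 0.992  0.129 -0.   ] z [ 0.    -0.001 -1.   ] yaw 7.41
time_s: 11.57
tcp_pos: [0.513, 0.1127, 0.1636]
tcp_rot: [-0.0, 0.998, 0.064, 0.0]
wrist_force: [-0.2, -0.7, -0.7]
finger_gap: 1.003
t 11.57 lamp mm [-78.9  38.6] z 163.6 F lamp [-0.3 -0.6] -0.7 gap 1.003 toolx [0.992 0.129 0.   ] z [ 0.  0. -1.] yaw 7.39
time_s: 11.9
tcp_pos: [0.5125, 0.116, 0.1637]
tcp_rot: [-0.0, 0.998, 0.065, 0.0]
wrist_force: [-0.1, -0.1, -0.7]
finger_gap: 1.0
t 11.9 lamp mm [-78.9  41.9] z 163.7 F lamp [-0.1 -0.1] -0.7 gap 1.0 toolx [0.992 0.129 0.   ] z [-0.  0. -1.] yaw 7.4
```

View pics/w7.png

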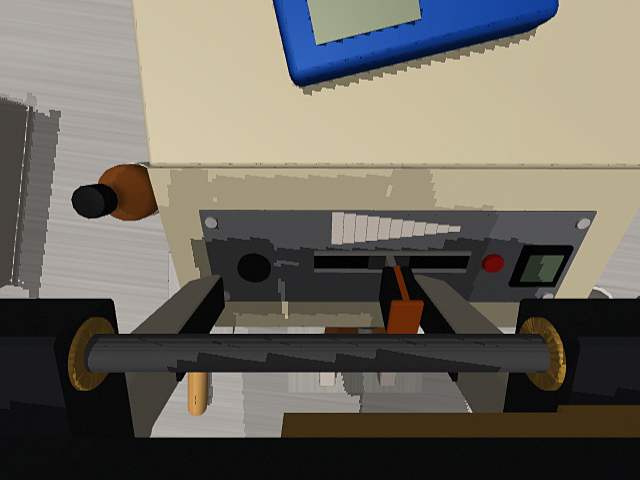

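The knob is at (402,300) and the stud at (493,263). The spacing grew by only about 12-14 px, not 22, so it has not quite jumped yet. One more small step.

```bash
python3 -m inch '[{"tx":0,"ty":-0.0007,"tz":0,"wx":0,"wy":0,"wz":0,"fingers":1},{"tx":0,"ty":0,"tz":0,"wx":0,"wy":0,"wz":0,"fingers":1}]'; python3 -c "
from h import *;rep()
i,d=get_image('wrist'); cv2.imwrite('pics/w8.png',i)
a=[cv2.imread(f'pics/w{k}.png')[240:340,200:520] for k in (5,6,7,8)]; cv2.imwrite('pics/cmp.png',cv2.resize(np.vstack(a),None,fx=1.5,fy=1.5))"
```

```text
time_s: 12.12
tcp_pos: [0.5124, 0.1165, 0.1636]
tcp_rot: [-0.0, 0.998, 0.065, -0.0]
wrist_force: [-0.3, 0.1, -0.2]
finger_gap: 1.002
t 12.12 lamp mm [-78.9  42.4] z 163.6 F lamp [-0.2  0.2] -0.2 gap 1.002 toolx [ 0.992  0.129 -0.   ] z [-0.  0. -1.] yaw 7.4
```

View pics/cmp.png

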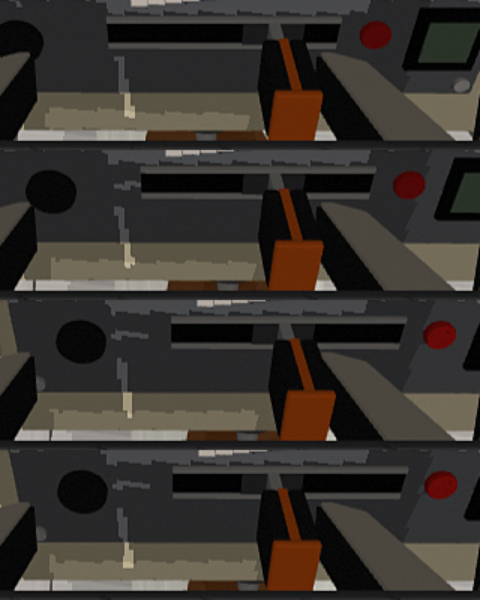

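The fourth strip shows the knob has jumped ahead with a gap to the finger, so the third click is made. I'll centre the fingers around the knob, which touches neither, then lift straight out.

```bash
python3 -m inch '[{"tx":0,"ty":0.009,"tz":0,"wx":0,"wy":0,"wz":0,"fingers":1},{"tx":0,"ty":0.009,"tz":0,"wx":0,"wy":0,"wz":0,"fingers":1},{"tx":0,"ty":0.009,"tz":0,"wx":0,"wy":0,"wz":0,"fingers":1},{"tx":0,"ty":0.009,"tz":0,"wx":0,"wy":0,"wz":0,"fingers":1},{"tx":0,"ty":0,"tz":0,"wx":0,"wy":0,"wz":0,"fingers":1},{"tx":0,"ty":0,"tz":-0.03,"wx":0,"wy":0,"wz":0,"fingers":1},{"tx":0,"ty":0,"tz":-0.03,"wx":0,"wy":0,"wz":0,"fingers":1},{"tx":0,"ty":0,"tz":-0.03,"wx":0,"wy":0,"wz":0,"fingers":1},{"tx":0,"ty":0,"tz":-0.025,"wx":0,"wy":0,"wz":0,"fingers":1},{"tx":0,"ty":0,"tz":0,"wx":0,"wy":0,"wz":0,"fingers":1}]'; python3 -m inch '[{"tx":0,"ty":0,"tz":0,"wx":0,"wy":0,"wz":0,"fingers":1},{"tx":0,"ty":0,"tz":0,"wx":0,"wy":0,"wz":0,"fingers":1}]';python3 - <<'E'
from h import *
s,p,M=rep()
i,d=get_image("wrist"); cv2.imwrite("pics/w9.png",i); c=camera_params("wrist")
h=cv2.cvtColor(i,cv2.COLOR_BGR2HSV); T=np.array(c["tool_from_camera"])
m=((h[...,0]<15)|(h[...,0]>172))&(h[...,1]>150)&(h[...,2]>90)
k,l,st,ce=cv2.connectedComponentsWithStats(m.astype(np.uint8))
for j in range(1,k):
    if st[j,4]>=30:
        u,v=ce[j]; z=np.median(d[l==j]); P=M@(T[:3,:3]@(np.array([(u-c["cx"])/c["fx"],(v-c["cy"])/c["fy"],1])*z)+T[:3,3])+p
        print(st[j],ce[j].round(1),z.round(3),"lamp",(R.T@(P[:2]-ORG)).round(4),P[2].round(4))
E
```

```text
time_s: 13.0
tcp_pos: [0.5189, 0.0806, 0.2836]
tcp_rot: [-0.0, 0.998, 0.064, 0.004]
wrist_force: [-0.1, -0.2, -0.5]
finger_gap: 0.998
time_s: 13.17
tcp_pos: [0.5167, 0.0805, 0.2778]
tcp_rot: [-0.0, 0.998, 0.064, -0.001]
wrist_force: [-0.7, -0.0, -0.2]
finger_gap: 1.002
t 13.17 lamp mm [-79.2   6.1] z 277.8 F lamp [-0.7  0. ] -0.2 gap 1.002 toolx [ 0.992  0.129 -0.001] z [-0.001 -0.    -1.   ] yaw 7.38
[130 161  24  11 160] [140.7 166.4] 0.357 lamp [-0.0272  0.1829] 0.0799
[381 216  12  11 107] [386.6 221. ] 0.301 lamp [-0.0692 -0.0523] 0.148
[313 220   4  16  51] [314.8 227.1] 0.277 lamp [-0.0689  0.0083] 0.1736
[306 237  18  25 398] [314.5 248.6] 0.267 lamp [-0.0825  0.0084] 0.1866
[292 287  53   9 105] [317.6 293. ] 0.38 lamp [-0.1591  0.0057] 0.0898
```

View pics/w9.png

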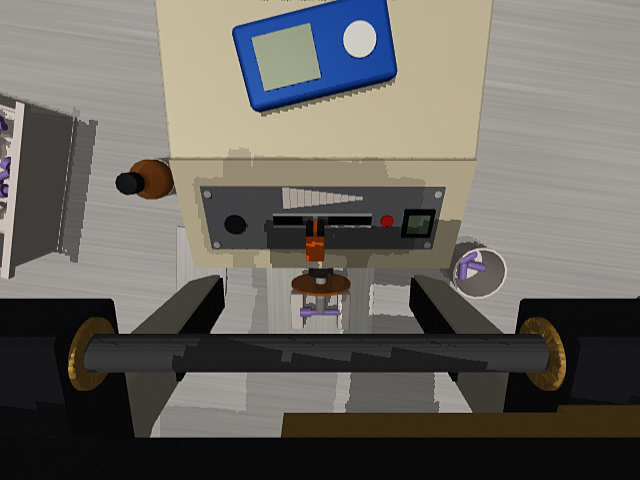

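The knob at (314,249) and the stud at (387,221) are 60.7 mm apart, so q is about 36 mm, the third click. The meter, glue bottle and cup are where they were, and the arm is clear. Handing in.

```bash
python3 -c "
from plant import robot
print(robot.finish_job())"
```

```text
the job is handed in; nothing more can be done
None
```

The lever is resting in the third click from shut, and I handed the job in at about 13 s.

- **How it was done:** I straddled the knob with the gripper fully open, so only one finger touched it at a time. I pushed it back until it met the rigid shut stop, where the force rose to 19 N with no further movement. Then I pushed it the other way in steps of about 1 mm. A picture after each click showed the knob jump ahead of the finger.
- **Last check:** After lifting clear, the wrist camera put the knob 60.7 mm from the red stud. That makes the lever 35.7 mm from shut, against 36 mm for the third click.
- **Contact at the end:** The wrist force was about zero and the gripper was about 90 mm above the knob.
- **Rest of the bench:** The meter, glue bottle and cup looked unmoved in the wrist picture. I took no final picture of the far bystanders, but the arm went nowhere near them after the first traverse.
- **What disagreed:** The wrist camera read about 2 to 3 mm off the top camera along the slot, so I used the knob-to-stud spacing instead. My first move calls were refused because every row needs all its keys; they moved nothing.

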